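Find the weak cushion unit and push its tag down

ROBOT

A 7-joint arm with a two-finger parallel gripper is mounted at the origin on the work surface. World frame = base frame: x ahead of the robot, y to its left, z up, the work surface at z = 0. Lengths are in m, angles in rad, forces in N, time in s.
With the tool pointing down it reaches from about 0.425 to 0.925 m from the base axis. Payload 6.8 kg.
Tool frame: the origin (TCP) lies midway between the tips of the shut fingers; the grasp point (between the pads) lies 19 mm behind it; z points along the fingers, y is the direction in which the jaws open and shut (so a half turn about z gives the same grasp; the last joint's range is limited). The gripper opens to 85 mm and grips with 20 to 120 N. Pads are 22 mm wide; open, the fingers measure 114 mm over their backs; the gripper's body (76 mm by 85 mm) begins 54 mm behind the grasp point. The pads swing forward as they close: fully open they stand 13 mm farther back than shut.
Start: joints at [0.993, 0.477, 0.022, 1.555, -0.011, 1.109, -0.083], TCP at [0.306, -0.602, 0.231] pointing down, gripper open.
Joint ranges: [-2.96, 2.96], [-0.34, 2.1], [-1.41, 1.46], [0.24, 2.44], [-1.37, 4.51], [0.17, 1.92], [-2.96, 2.96]. Speed limits (rad/s): [2.39, 2.39, 3.14, 3.14, 3.14, 3.14, 3.14].

INTERFACE

Orientations are given as a unit quaternion [w, x, y, z].
In Python, from station import bot gives the robot as it stands.
- The arm moves only by the shell command python3 -m jog 'ROWS' [FORCE]. ROWS is JSON, a list of rows, each a list of 3 entries, a list of its own where there are three numbers: the shift along the tool's x, y, z in mm, then the turn, a rotation vector about the tool's x, y, z in degrees, then the closure, from -1 (fully open) to 1 (shut). A call has 1 to 12 rows; each row shifts and turns the commanded pose from where the row before left it, along the tool's axes as they then stand; what a row does not reach is not made up. A row lasts 1/8 s, in which the tool goes at most 62.5 mm and 10.7 degrees, less where a joint would pass 70% of its speed; a pose out of reach is approached as far as the arm can. A call is refused whole if a number of a shift passes 62.5 or a number of a turn 10.7, either way. A call with a gripper value outside its range is refused whole. The fingers move at their own pace and stop on an object; FORCE is the grip in N (left out, the last holds). Time passes only in rows, so rows that do not move let the fingers close. It gives the time, the measured TCP pose, the force and the opening at its end, in the units of the state.
- bot.get_obs(): the state, without advancing time (a new reading comes with each control period).
- bot.read_camera(name): name is "side" or "top" or "wrist"; returns (picture, depth): 420x560x3 uint8, red, green, blue; 420x560 float32, m along the optical axis (not along the pixel's ray), 0 where there is no reading.
- bot.camera_info(name): a dict with "fx", "fy", "cx", "cy" (pixels), "world_from_camera" (4x4, takes a point from camera to world coordinates); the wrist camera has in their place "mount" (4x4, takes a point from camera to tool coordinates, whose origin is the TCP and whose axes are the flange's). Camera axes: x right, y up, looking along -z (the intrinsics and any distortion apply to the point x, -y, -z); pixel columns grow to the right and rows downward; lengths in m; the calibration is good to about 2 mm. A picture is of the moment at which its call begins: read the wrist's pose just before it. camera_info takes no time and is no camera call.
- bot.hand_in(): hands the job in, once; it reports no verdict.
Trained networks look in the newest picture that a camera, given by its name, has taken for a name from the list of things; names that differ only in an ending like _2 or _b are one class to them, and where a whole thing is asked for, a point or a joint stands for the part that bears it (a point fixed in the world has none). Each returns a list of dicts, best first, with "score" (0 to 1); they miss things now and then, are a little off and sometimes report something else, mostly with a low value. They report only what shows in the picture. A call takes as long as a camera call. They do not tell look-alikes from the thing itself.
- bot.find_in(camera, thing): "xy" ([column, row] as shares, 0 to 1, of the picture: columns of its width, rows of its height, amid what is visible of it).
- bot.cut_out(camera, thing): "pixels" (420x560 bool, what is visible of it) and "xy" ([column, row] as shares, 0 to 1, of the picture: columns of its width, rows of its height, amid what is visible of it).
- bot.landmark_of(camera, thing): "xy" ([column, row] as shares, 0 to 1, of the picture: columns of its width, rows of its height: a listed point, or the origin of a listed thing).
The state is a dict: "t": time; "q": joint angles; "joint_vel": joint speeds; "joint_torque": joint torques, N m; "eef_pos": TCP position; "tool_rot": TCP orientation; "contact_force": force on the tool from outside, world axes, zero at the start; "torque": the same for the moment, N m; "gripper_width": opening from 0.0 (shut) to 1.0 (fully open).
Only numpy, scipy, OpenCV 4.12 (cv2) and the standard library are available. Lean on these libraries where they do the work, as an engineer would, in place of code of your own. Each camera call takes 0.05 s, during which the arm holds its last target.

TASK

One of the three spring-mounted wooden pads on the box-forming table has a tired spring. With the fingertips, press down each pad in turn, starting at the robot's left and working to its right, to feel which is the softest; only then push the steel tag on the far end of that unit fully down, and move clear. Leave the other two tags up, and do not lift or shift any of the things standing around.

Things in the scene. Friction and masses are not known exactly. Their poses are not given: they have to be found in the camera images.
- unit_left: the cushion unit on the robot's left, y about 0.26: a dark steel base plate 145 x 75 x 12 mm, fixed; origin at the centre of its underside; its x axis runs from its pad (near end) to its tag (far end), within 0.4 rad of world x. The three units look alike; which of them has the soft pad changes each time
- pad_left (a point): centre of the top of the left unit's spring pad as it stands at rest (this point does not sink with it), 80 mm above the table. The pad is a level plywood disc 54 mm across that goes straight down up to 22 mm and springs back. It starts to give at about 1 N, then 4 N sinks the softest pad about 15 mm, the others 4 to 6 mm; all bottom below 18 N
- tag_left_top (a point): centre of the top of the tag of the left unit: a flat steel tab 22 x 28 mm, 6 mm thick, over a black block 30 x 40 mm, 41 mm tall, 48 mm beyond the unit's centre. Its top is 61 to 65 mm above the table at the start, 47 mm when fully down on the block; this point moves with it
- tag_left (a joint): how far the tag of the left unit is pushed down, m: 0 to 0.004 at the start, 0.018 fully down. It has about 3 N of friction and stays where it is left
- unit_middle: the cushion unit in the middle, y about 0: a dark steel base plate 145 x 75 x 12 mm, fixed; origin at the centre of its underside; its x axis runs from its pad (near end) to its tag (far end), within 0.4 rad of world x. The three units look alike; which of them has the soft pad changes each time
- pad_middle (a point): centre of the top of the middle unit's spring pad as it stands at rest (this point does not sink with it), 80 mm above the table. The pad is a level plywood disc 54 mm across that goes straight down up to 22 mm and springs back. It starts to give at about 1 N, then 4 N sinks the softest pad about 15 mm, the others 4 to 6 mm; all bottom below 18 N
- tag_middle_top (a point): centre of the top of the tag of the middle unit: a flat steel tab 22 x 28 mm, 6 mm thick, over a black block 30 x 40 mm, 41 mm tall, 48 mm beyond the unit's centre. Its top is 61 to 65 mm above the table at the start, 47 mm when fully down on the block; this point moves with it
- tag_middle (a joint): how far the tag of the middle unit is pushed down, m: 0 to 0.004 at the start, 0.018 fully down. It has about 3 N of friction and stays where it is left
- unit_right: the cushion unit on the robot's right, y about -0.26: a dark steel base plate 145 x 75 x 12 mm, fixed; origin at the centre of its underside; its x axis runs from its pad (near end) to its tag (far end), within 0.4 rad of world x. The three units look alike; which of them has the soft pad changes each time
- pad_right (a point): centre of the top of the right unit's spring pad as it stands at rest (this point does not sink with it), 80 mm above the table. The pad is a level plywood disc 54 mm across that goes straight down up to 22 mm and springs back. It starts to give at about 1 N, then 4 N sinks the softest pad about 15 mm, the others 4 to 6 mm; all bottom below 18 N
- tag_right_top (a point): centre of the top of the tag of the right unit: a flat steel tab 22 x 28 mm, 6 mm thick, over a black block 30 x 40 mm, 41 mm tall, 48 mm beyond the unit's centre. Its top is 61 to 65 mm above the table at the start, 47 mm when fully down on the block; this point moves with it
- tag_right (a joint): how far the tag of the right unit is pushed down, m: 0 to 0.004 at the start, 0.018 fully down. It has about 3 N of friction and stays where it is left
- box_tall: bystander, loose: red closed carton standing upright, 60 x 40 x 85 mm tall, between the left and middle units; origin at the centre of its underside
- form_block: bystander, loose: wooden forming block, 45 x 40 x 72 mm tall, between the middle and right units; origin at the centre of its underside
- box_low: bystander, loose: red closed carton lying flat, 85 x 60 x 45 mm tall, beyond the units; origin at the centre of its underside
- phone: bystander, loose: black phone lying flat, 75 x 150 x 9 mm, beyond the units; origin at the centre of its underside
- glue_jar: bystander, loose: closed jar, 60 mm diameter, 90 mm tall, beyond the units; origin at the centre of its underside
- tape_roll: bystander, loose: paper tape roll lying flat, 90 mm diameter, 25 mm tall, beyond the units; origin at the centre of its underside
- screwdriver: bystander, loose: screwdriver lying near the robot on its right; origin between its ends, z about on its axis
There are look-alikes about, which are no part of the job. Leave any blue look-alike of the unit_right alone. Leave any green look-alike of the unit_middle alone.

How it is judged:
By the outcome, as a careful person would: the job done as asked, in the order asked, and still so for the second after the job is handed in, with the robot touching nothing.
It also fails if it takes over 51 s, if anything falls off the work surface, if the arm or the gripper's body presses on something with over 40 N, if the wrist force passes 120 N, or if a joint passes its speed limit or range.

## Working session

There is one attempt and no reset: what is moved stays moved. The work goes in short steps, Python scripts to look and compute and a shell command to move; the robot and the scene stay as the last step left them, time stands still between calls to the robot, and variables do not carry over. Pictures are saved under pics/ and viewed, and the job is handed in when it is done.

```bash
ls; mkdir -p pics
python3 - <<'E'
from station import bot
import cv2
o=bot.get_obs(); print({k:(v if not hasattr(v,'round') else v.round(3)) for k,v in o.items()})
for c in ['top','side']:
    p,d=bot.read_camera(c); cv2.imwrite(f'pics/{c}0.png',p[:,:,::-1]); i=bot.camera_info(c); print(c,i)
print(bot.camera_info('wrist'))
E
```

```text
pics
{'t': 0.0, 'q': array([ 0.993,  0.478,  0.022,  1.556, -0.012,  1.109, -0.083]), 'joint_vel': array([-0.001, -0.001,  0.   , -0.001,  0.002, -0.002, -0.001]), 'joint_torque': array([ 1.0000e-03, -5.9644e+01,  1.6080e+00, -2.8119e+01,  1.2000e-02,
        9.0000e-03, -0.0000e+00]), 'eef_pos': array([ 0.305, -0.601,  0.23 ]), 'tool_rot': array([-0.001,  0.973,  0.233, -0.   ]), 'contact_force': array([ 0.381, -0.82 ,  0.613]), 'torque': array([-0.008, -0.058,  0.05 ]), 'gripper_width': 0.9971193392750269}
top {'fx': 506.31427496048013, 'fy': 506.31427496048013, 'cx': 277.0198599639611, 'cy': 206.86929140512396, 'world_from_camera': array([[-0.0077392 ,  0.99216222, -0.12471662,  0.31643425],
       [-0.9998654 , -0.00948229, -0.01338885, -0.04887828],
       [-0.01446651,  0.12459622,  0.99210206,  1.29646912],
       [ 0.        ,  0.        ,  0.        ,  1.        ]])}
side {'fx': 495.64141985722347, 'fy': 495.64141985722347, 'cx': 276.8222405804243, 'cy': 209.64074376681603, 'world_from_camera': array([[-0.99678443,  0.05029223, -0.06238184,  0.40021401],
       [-0.07907093, -0.49119797,  0.86745164,  1.0170757 ],
       [ 0.01298425,  0.86959488,  0.49359514,  0.68959633],
       [ 0.        ,  0.        ,  0.        ,  1.        ]])}
{'fx': 292.2373258784132, 'fy': 292.2373258784132, 'cx': 278.1517949510014, 'cy': 207.92069555467643, 'mount': array([[ 1.44595603e-04,  9.45239482e-01,  3.26377542e-01,
         8.34641017e-02],
       [ 9.99999940e-01, -3.34229289e-05, -3.46233757e-04,
         8.45560327e-04],
       [-3.16365324e-04,  3.26377572e-01, -9.45239430e-01,
        -1.41883563e-01],
       [ 0.00000000e+00,  0.00000000e+00,  0.00000000e+00,
         1.00000000e+00]])}
```

View pics/top0.png

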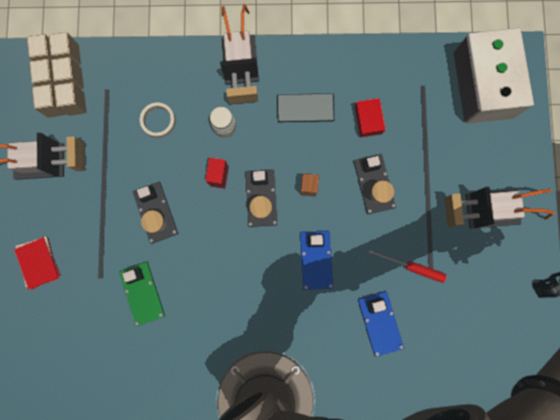

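View pics/side0.png

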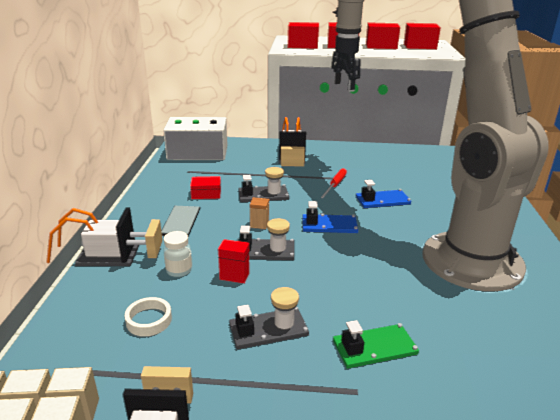

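The top view shows three dark units with pads: left pad (152,221), middle (261,207), right (383,191). Their tags are at (145,192), (259,176) and (374,162). The look-alikes are a green one at (141,293) and blue ones at (316,260) and (381,323), none of which has a pad. Next I'll measure the dark units.

```bash
cat > h.py <<'E'
import numpy as np
from station import bot
def ray(cam,u,v,z):
    i=bot.camera_info(cam);W=i['world_from_camera']
    d=W[:3,:3]@np.array([(u-i['cx'])/i['fx'],-(v-i['cy'])/i['fy'],-1]);o=W[:3,3]
    return o+d*(z-o[2])/d[2]
def deproj(cam,u,v,dep):
    i=bot.camera_info(cam);W=i['world_from_camera']
    return W[:3,:3]@(np.array([(u-i['cx'])/i['fx'],-(v-i['cy'])/i['fy'],-1])*dep)+W[:3,3]
E
python3 - <<'E'
from h import *
import cv2
p,d=bot.read_camera('top'); ps,ds=bot.read_camera('side')
for n in ['left','middle','right']:
  for k,z in [(f'pad_{n}',.08),(f'tag_{n}_top',.063),(f'unit_{n}',0)]:
    for c,dd in (('top',d),('side',ds)):
      for r in bot.landmark_of(c,k)[:4]:
        u,v=r['xy'][0]*560,r['xy'][1]*420
        print(k,c,round(r['score'],2),(round(u),round(v)),ray(c,u,v,z).round(4), deproj(c,u,v,dd[int(v),int(u)]).round(3))
cv2.imwrite('pics/crop.png',cv2.resize(p[130:260,110:420,::-1],None,fx=2.5,fy=2.5,interpolation=cv2.INTER_CUBIC))
E
```

```text
pad_left top 0.57 (155, 223) [0.4324 0.2635 0.08  ] [0.432 0.263 0.08 ]
pad_left side 0.6 (242, 229) [0.5504 0.0455 0.08  ] [0.555 0.018 0.063]
tag_left_top top 0.49 (382, 189) [ 0.5128 -0.2896  0.063 ] [ 0.51  -0.287  0.078]
tag_left_top top 0.39 (145, 194) [0.5076 0.2942 0.063 ] [0.508 0.295 0.06 ]
tag_left_top side 0.72 (245, 311) [0.5078 0.3057 0.063 ] [0.509 0.3   0.058]
tag_left_top side 0.51 (247, 174) [ 0.5821 -0.2834  0.063 ] [ 0.601 -0.415 -0.   ]
unit_left side 0.84 (267, 330) [0.4683 0.2871 0.    ] [0.467 0.297 0.009]
unit_left side 0.75 (208, 195) [ 0.6971 -0.2611  0.    ] [ 0.694 -0.246  0.008]
pad_middle top 0.6 (261, 206) [0.4721 0.0075 0.08  ] [0.472 0.008 0.08 ]
pad_middle side 0.85 (393, 314) [0.2356 0.31   0.08  ] [ 0.213  0.214 -0.003]
tag_middle_top top 0.58 (127, 277) [0.3039 0.3323 0.063 ] [0.304 0.332 0.064]
tag_middle_top top 0.5 (257, 173) [0.5555 0.0158 0.063 ] [0.555 0.016 0.063]
tag_middle_top side 0.57 (245, 229) [0.5484 0.0164 0.063 ] [0.549 0.014 0.061]
tag_middle_top side 0.49 (356, 324) [0.3023 0.3227 0.063 ] [0.302 0.322 0.062]
unit_middle top 0.94
[... 1129 characters left out ...]
175) [ 0.581  -0.2827  0.063 ] [ 0.599 -0.415 -0.001]
tag_right_top side 0.38 (313, 206) [ 0.3868 -0.1151  0.063 ] [ 0.387 -0.117  0.062]
unit_right top 0.73 (378, 323) [ 0.1852 -0.2828  0.    ] [ 0.187 -0.28   0.016]
unit_right top 0.71 (379, 186) [ 0.5324 -0.2947  0.    ] [ 0.519 -0.28   0.078]
unit_right top 0.62 (316, 265) [ 0.3301 -0.1283  0.    ] [ 0.33  -0.128  0.01 ]
unit_right side 0.79 (379, 199) [ 0.1938 -0.2869 -0.    ] [ 0.196 -0.27   0.009]
unit_right side 0.7 (269, 193) [ 0.5201 -0.293   0.    ] [ 0.518 -0.272  0.011]
unit_right side 0.69 (331, 225) [ 0.3372 -0.1284  0.    ] [ 0.338 -0.117  0.007]
unit_right side 0.37 (205, 193) [ 0.7071 -0.2721 -0.    ] [ 0.699 -0.238  0.018]
```

View pics/crop.png

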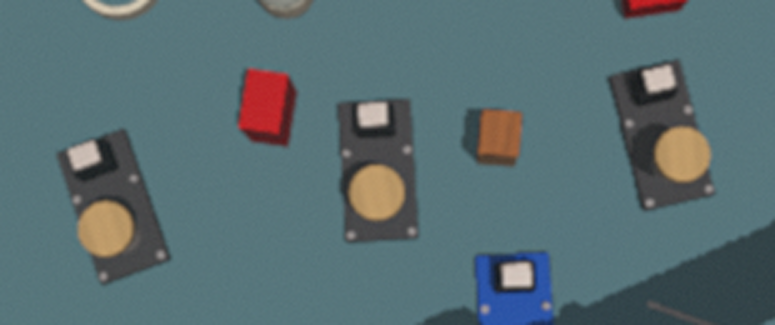

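The crop shows the three dark units, each with a tan pad and a white tag. The red carton stands between left and middle, and the wooden block between middle and right. I'll refine the positions with depth clusters.

Run:
```python
from h import *
import cv2
p,d=bot.read_camera('top')
i=bot.camera_info('top');W=i['world_from_camera']
v,u=np.mgrid[:420,:560]
C=np.stack([(u-i['cx'])/i['fx']*d,-(v-i['cy'])/i['fy']*d,-d],-1)
P=C@W[:3,:3].T+W[:3,3]
q=p.astype(int)
for n,(pu,pv),(tu,tv) in [('left',(152,221),(145,192)),('middle',(261,207),(259,176)),('right',(383,191),(374,162))]:
  out=[]
  for (a,b),z,m in [((pu,pv),.08,(q[:,:,0]-q[:,:,2]>40)),((tu,tv),.063,(q.min(2)>140))]:
    M=m&(np.hypot(u-a,v-b)<18)
    k,l,s,c=cv2.connectedComponentsWithStats(M.astype(np.uint8)); j=1+s[1:,4].argmax()
    w=ray('top',*c[j],z); out.append(w); print(n,c[j].round(1),s[j],w.round(4),'zmed',np.median(P[l==j][:,2]).round(4), 'meanxy',P[l==j].mean(0).round(4))
  dd=out[1]-out[0]; print('dist',np.hypot(*dd[:2]).round(4),'yaw',np.arctan2(dd[1],dd[0]).round(3))
for nm in ['box_tall','form_block','glue_jar']:
  for r in bot.cut_out('top',nm)[:1]: X=P[r['pixels']]; X=X[X[:,2]>.02]; print(nm,r['score'],X.min(0).round(3),X.max(0).round(3))
```

```text
left [151.9 221.1] [142 210  21  23 385] [0.4376 0.2708 0.08  ] zmed 0.0808 meanxy [0.4367 0.2685 0.0886]
left [143.1 191.6] [138 187  12  10  89] [0.5128 0.2988 0.063 ] zmed 0.0627 meanxy [0.513  0.2991 0.062 ]
dist 0.0802 yaw 0.356
middle [260.4 206.6] [250 196  22  22 392] [0.4705 0.0079 0.08  ] zmed 0.0805 meanxy [0.4703 0.0078 0.0817]
middle [259.  175.2] [253 171  12   9  94] [0.551  0.0118 0.063 ] zmed 0.065 meanxy [0.5507 0.0118 0.0646]
dist 0.0806 yaw 0.049
right [382.4 191.4] [372 181  22  22 388] [ 0.5048 -0.2883  0.08  ] zmed 0.0803 meanxy [ 0.5027 -0.2855  0.0944]
right [373.3 161. ] [368 157  12   9  90] [ 0.5838 -0.2716  0.063 ] zmed 0.0644 meanxy [ 0.5835 -0.2714  0.0642]
dist 0.0807 yaw 0.208
box_tall 0.69 [ 0.316 -0.049  0.02 ] [0.593 0.141 1.296]
form_block 0.58 [ 0.316 -0.133  0.021] [ 0.554 -0.049  1.296]
glue_jar 0.86 [ 0.316 -0.049  0.02 ] [0.719 0.133 1.296]
```

```bash
python3 -m jog '[[[20,-15,0],[0,0,9],1],[[20,-15,0],[0,0,9],1],[[20,-15,0],[0,0,9],1],[[25,-40,0],[0,0,0],1],[[25,-40,0],[0,0,0],1],[[25,-40,0],[0,0,0],1],[[25,-40,0],[0,0,0],1],[[25,-40,0],[0,0,0],1],[[20,-40,0],[0,0,0],1],[[0,-40,0],[0,0,0],1],[[0,-40,0],[0,0,0],1],[[0,-40,0],[0,0,0],1]]' 20
```

```text
t: 2.8
eef_pos: [0.4941, -0.18, 0.2315]
tool_rot: [0.0, 1.0, -0.001, 0.0]
contact_force: [-0.5, 0.1, -0.4]
gripper_width: 0.003
```

```bash
python3 -m jog '[[[0,-41,0],[0,0,0],1],[[0,-41,0],[0,0,0],1],[[0,-41,0],[0,0,0],1],[[0,-41,0],[0,0,0],1],[[0,-41,0],[0,0,0],1],[[-6,-41,10],[0,0,0],1],[[-10,-41,15],[0,0,0],1],[[-10,-41,15],[0,0,0],1],[[-10,-41,20],[0,0,0],1],[[-10,-41,20],[0,0,0],1],[[-10,-41,30],[0,0,0],1],[[0,0,0],[0,0,0],1]]'
```

```text
t: 4.3
eef_pos: [0.4361, 0.2728, 0.1196]
tool_rot: [-0.0, 1.0, 0.002, -0.002]
contact_force: [1.0, -0.3, 0.5]
gripper_width: -0.002
```

```bash
python3 -m jog '[[[1,2,20],[0,0,0],1],[[0,0,5],[0,0,0],1],[[0,0,0],[0,0,0],1]]'
python3 - <<'E'
from h import *
import cv2
p,d=bot.read_camera('side'); cv2.imwrite('pics/s1.png',cv2.resize(p[240:380,200:380,::-1],None,fx=4,fy=4,interpolation=cv2.INTER_CUBIC))
E
```

```text
t: 4.68
eef_pos: [0.44, 0.2671, 0.0966]
tool_rot: [0.0, 1.0, -0.001, 0.0]
contact_force: [-0.1, 0.7, -0.3]
gripper_width: 0.0
```

View pics/s1.png

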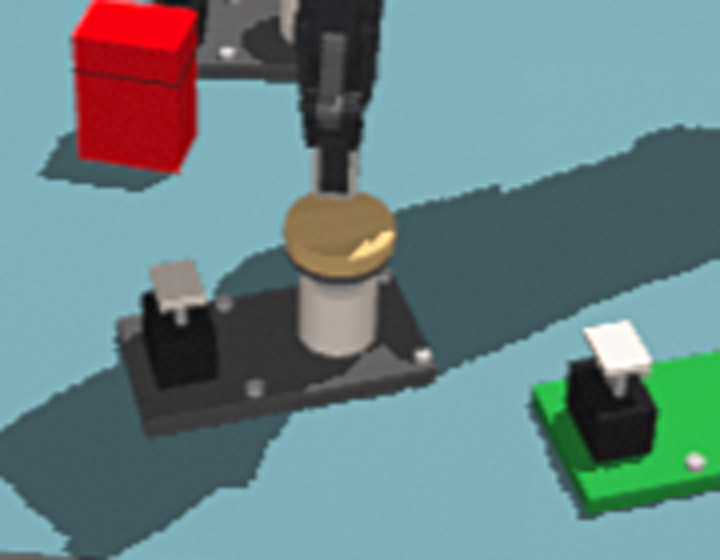

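The fingertips are centred in x on the left pad and just above it. Now I'll press.

```bash
python3 -m jog '[[[0,0,8],[0,0,0],1],[[0,0,6],[0,0,0],1],[[0,0,0],[0,0,0],1]]'; python3 -m jog '[[[0,0,6],[0,0,0],1],[[0,0,0],[0,0,0],1]]';python3 -m jog '[[[0,0,5],[0,0,0],1],[[0,0,0],[0,0,0],1]]';python3 -m jog '[[[0,0,5],[0,0,0],1],[[0,0,0],[0,0,0],1]]'; python3 -m jog '[[[0,0,0],[0,0,0],1]]'
```

```text
t: 5.1
eef_pos: [0.4393, 0.2675, 0.0818]
tool_rot: [0.0, 1.0, -0.001, -0.0]
contact_force: [-0.0, -0.3, 0.3]
gripper_width: 0.003
t: 5.35
eef_pos: [0.4399, 0.268, 0.0763]
tool_rot: [-0.0, 1.0, -0.001, 0.0]
contact_force: [-0.2, 0.1, 3.5]
gripper_width: 0.001
t: 5.6
eef_pos: [0.44, 0.268, 0.0717]
tool_rot: [-0.0, 1.0, -0.001, 0.0]
contact_force: [-1.1, -1.2, 6.9]
gripper_width: -0.005
t: 5.85
eef_pos: [0.44, 0.268, 0.067]
tool_rot: [-0.0, 1.0, -0.001, 0.0]
contact_force: [-1.7, -1.4, 10.3]
gripper_width: -0.003
t: 5.98
eef_pos: [0.44, 0.268, 0.0672]
tool_rot: [-0.0, 1.0, -0.001, 0.0]
contact_force: [-1.2, -0.7, 10.9]
gripper_width: 0.002
```

Left is stiff: 4 N at about 5 mm. On to the middle pad.

```bash
python3 -m jog '[[[0,0,-30],[0,0,0],1],[[0,0,-40],[0,0,0],1],[[0,0,-20],[0,0,0],1],[[5,40,0],[0,0,0],1],[[5,40,0],[0,0,0],1],[[5,40,0],[0,0,0],1],[[5,40,0],[0,0,0],1],[[5,40,0],[0,0,0],1],[[5,40,10],[0,0,0],1],[[0,20,30],[0,0,0],1],[[0,0,25],[0,0,0],1],[[0,0,0],[0,0,0],1]]'
```

```text
t: 7.48
eef_pos: [0.4677, 0.0074, 0.0899]
tool_rot: [0.0, 1.0, -0.001, -0.002]
contact_force: [-0.5, 0.2, -0.9]
gripper_width: -0.005
```

```bash
python3 -m jog '[[[1,0,4],[0,0,0],1],[[0,0,4],[0,0,0],1],[[0,0,0],[0,0,0],1]]'; python3 -m jog '[[[0,0,6],[0,0,0],1],[[0,0,0],[0,0,0],1]]';python3 -m jog '[[[0,0,5],[0,0,0],1],[[0,0,0],[0,0,0],1]]';python3 -m jog '[[[0,0,5],[0,0,0],1],[[0,0,0],[0,0,0],1]]'; python3 -m jog '[[[0,0,0],[0,0,0],1]]'
```

```text
t: 7.85
eef_pos: [0.4705, 0.008, 0.0836]
tool_rot: [-0.0, 1.0, -0.0, 0.0]
contact_force: [0.4, 0.6, -0.1]
gripper_width: -0.003
t: 8.1
eef_pos: [0.4708, 0.0079, 0.0774]
tool_rot: [-0.0, 1.0, -0.001, 0.001]
contact_force: [0.3, 0.2, 2.0]
gripper_width: -0.003
t: 8.35
eef_pos: [0.4709, 0.0079, 0.0724]
tool_rot: [-0.0, 1.0, -0.001, 0.0]
contact_force: [0.7, 0.8, 4.0]
gripper_width: -0.005
t: 8.6
eef_pos: [0.4709, 0.0079, 0.0676]
tool_rot: [-0.0, 1.0, -0.001, 0.001]
contact_force: [0.4, 0.4, 7.8]
gripper_width: 0.0
t: 8.72
eef_pos: [0.4709, 0.0079, 0.0677]
tool_rot: [-0.0, 1.0, -0.001, 0.001]
contact_force: [0.1, 1.1, 7.0]
gripper_width: -0.004
```

Middle is firm too: about 4 N at 7.5 mm and 7.4 N at 12 mm. Now the right pad.

```bash
python3 -m jog '[[[0,0,-30],[0,0,0],1],[[0,0,-40],[0,0,0],1],[[0,0,-20],[0,0,0],1],[[5,42,0],[0,0,0],1],[[5,42,0],[0,0,0],1],[[5,42,0],[0,0,0],1],[[5,42,0],[0,0,0],1],[[5,42,0],[0,0,0],1],[[5,42,0],[0,0,0],1],[[4,42,10],[0,0,0],1],[[0,2,35],[0,0,0],1],[[0,0,20],[0,0,0],1]]';python3 -m jog '[[[0,0,0],[0,0,0],1]]'
```

```text
t: 10.22
eef_pos: [0.502, -0.2887, 0.09]
tool_rot: [-0.001, 1.0, -0.002, -0.002]
contact_force: [0.8, 0.2, -0.3]
gripper_width: -0.001
t: 10.35
eef_pos: [0.5018, -0.2876, 0.0902]
tool_rot: [-0.001, 1.0, -0.001, -0.002]
contact_force: [0.0, 0.7, 0.8]
gripper_width: -0.0
```

```bash
python3 -m jog '[[[2,0,4],[0,0,0],1],[[0,0,4],[0,0,0],1],[[0,0,0],[0,0,0],1]]'; python3 -m jog '[[[0,0,6],[0,0,0],1],[[0,0,0],[0,0,0],1]]';python3 -m jog '[[[0,0,5],[0,0,0],1],[[0,0,0],[0,0,0],1]]';python3 -m jog '[[[0,0,5],[0,0,0],1],[[0,0,0],[0,0,0],1]]'; python3 -m jog '[[[0,0,0],[0,0,0],1]]'
```

```text
t: 10.72
eef_pos: [0.506, -0.2883, 0.0846]
tool_rot: [0.0, 1.0, -0.001, 0.0]
contact_force: [0.1, -0.8, -0.2]
gripper_width: 0.001
t: 10.98
eef_pos: [0.506, -0.2884, 0.0782]
tool_rot: [0.0, 1.0, -0.001, 0.0]
contact_force: [0.1, -0.6, 1.3]
gripper_width: -0.004
t: 11.22
eef_pos: [0.506, -0.2884, 0.0731]
tool_rot: [0.0, 1.0, -0.001, 0.0]
contact_force: [-0.0, -0.7, 2.7]
gripper_width: -0.003
t: 11.48
eef_pos: [0.506, -0.2884, 0.0682]
tool_rot: [0.0, 1.0, -0.001, 0.0]
contact_force: [0.3, -0.0, 3.3]
gripper_width: 0.003
t: 11.6
eef_pos: [0.506, -0.2884, 0.0684]
tool_rot: [0.0, 1.0, -0.001, 0.0]
contact_force: [0.3, 0.1, 4.2]
gripper_width: 0.0
```

Right gives about 12 mm at 3.3–4.2 N, against 7.4 N for middle and 10.5 N for left, so right is the soft one. I'll press a few mm further to confirm, then go above its tag.

```bash
python3 -m jog '[[[0,0,3],[0,0,0],1],[[0,0,0],[0,0,0],1]]'; python3 -m jog '[[[0,0,-30],[0,0,0],1],[[0,0,-25],[0,0,0],1],[[26,-5,0],[0,0,0],1],[[26,-6,0],[0,0,0],1],[[26,-6,0],[0,0,0],1],[[0,0,20],[0,0,0],1],[[0,0,20],[0,0,0],1],[[0,0,0],[0,0,0],1],[[0,0,0],[0,0,0],1]]'
python3 - <<'E'
from h import *
import cv2
p,d=bot.read_camera('side'); cv2.imwrite('pics/s2.png',cv2.resize(p[120:220,200:340,::-1],None,fx=5,fy=5,interpolation=cv2.INTER_CUBIC))
E
```

```text
t: 11.85
eef_pos: [0.5061, -0.2884, 0.0653]
tool_rot: [0.0, 1.0, -0.001, 0.0]
contact_force: [0.6, -0.2, 3.8]
gripper_width: 0.001
t: 12.98
eef_pos: [0.5831, -0.272, 0.0801]
tool_rot: [0.0, 1.0, -0.001, -0.0]
contact_force: [-0.6, 0.7, 0.6]
gripper_width: 0.0
```

View pics/s2.png

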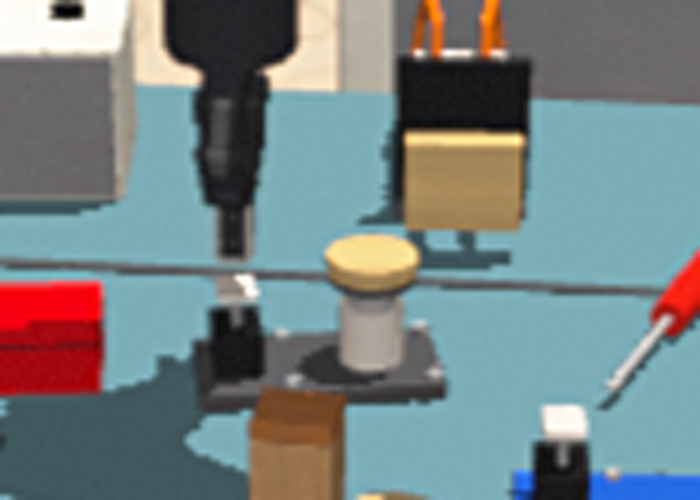

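The fingertips sit right above the right unit's tag, and the pad has sprung back. Pressing the tag.

```bash
python3 -m jog '[[[0,0,8],[0,0,0],1],[[0,0,8],[0,0,0],1],[[0,0,5],[0,0,0],1],[[0,0,5],[0,0,0],1],[[0,0,4],[0,0,0],1],[[0,0,0],[0,0,0],1]]'; python3 -m jog '[[[0,0,3],[0,0,0],1],[[0,0,0],[0,0,0],1]]'
```

```text
t: 13.78
eef_pos: [0.5836, -0.2713, 0.0498]
tool_rot: [-0.0, 1.0, -0.001, -0.0]
contact_force: [0.2, -0.3, 0.7]
gripper_width: 0.001
t: 14.02
eef_pos: [0.5838, -0.2713, 0.0472]
tool_rot: [-0.0, 1.0, -0.001, -0.0]
contact_force: [0.2, 0.2, 0.4]
gripper_width: 0.004
```

```bash
python3 -m jog '[[[0,0,1],[0,0,0],1],[[0,0,1],[0,0,0],1],[[0,0,0],[0,0,0],1]]'; python3 -m jog '[[[0,0,2],[0,0,0],1],[[0,0,0],[0,0,0],1]]'
```

```text
t: 14.4
eef_pos: [0.584, -0.2714, 0.0471]
tool_rot: [0.0, 1.0, -0.001, 0.0]
contact_force: [-4.9, 3.4, 15.2]
gripper_width: 0.002
t: 14.65
eef_pos: [0.5841, -0.2715, 0.0469]
tool_rot: [0.0, 1.0, -0.001, 0.0]
contact_force: [-10.5, 5.1, 29.4]
gripper_width: -0.002
```

Bottomed at z = 0.047 with 29 N. Retracting and checking.

```bash
python3 -m jog '[[[0,0,-10],[0,0,0],1],[[0,0,-40],[0,0,0],1],[[0,0,-50],[0,0,0],1],[[0,0,-50],[0,0,0],1],[[-30,30,-30],[0,0,0],1],[[-30,40,0],[0,0,0],1],[[-30,40,0],[0,0,0],1],[[-30,40,0],[0,0,0],1],[[0,0,0],[0,0,0],1],[[0,0,0],[0,0,0],1]]'
python3 - <<'E'
from h import *
import cv2
p,d=bot.read_camera('top'); cv2.imwrite('pics/t3.png',p[:,:,::-1])
s,e=bot.read_camera('side'); cv2.imwrite('pics/s3.png',cv2.resize(s[150:360,170:420,::-1],None,fx=3,fy=3))
for u,v in [(143,192),(259,175),(373,162)]:
  print([deproj('top',a,b,d[b,a])[2].round(4) for a in (u-2,u,u+2) for b in (v-1,v+1)])
E
```

```text
t: 15.9
eef_pos: [0.464, -0.4207, 0.223]
tool_rot: [-0.0, 1.0, -0.001, 0.0]
contact_force: [0.3, 0.7, -0.4]
gripper_width: -0.003
[np.float64(0.0633), np.float64(0.0648), np.float64(0.0622), np.float64(0.0664), np.float64(0.0586), np.float64(0.0607)]
[np.float64(0.0599), np.float64(0.0639), np.float64(0.0652), np.float64(0.0658), np.float64(0.065), np.float64(0.0639)]
[np.float64(0.0498), np.float64(0.0505), np.float64(0.0509), np.float64(0.0466), np.float64(0.0452), np.float64(0.0475)]
```

View pics/t3.png

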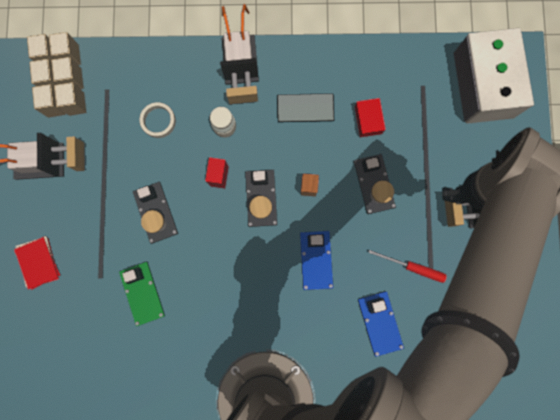

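View pics/s3.png

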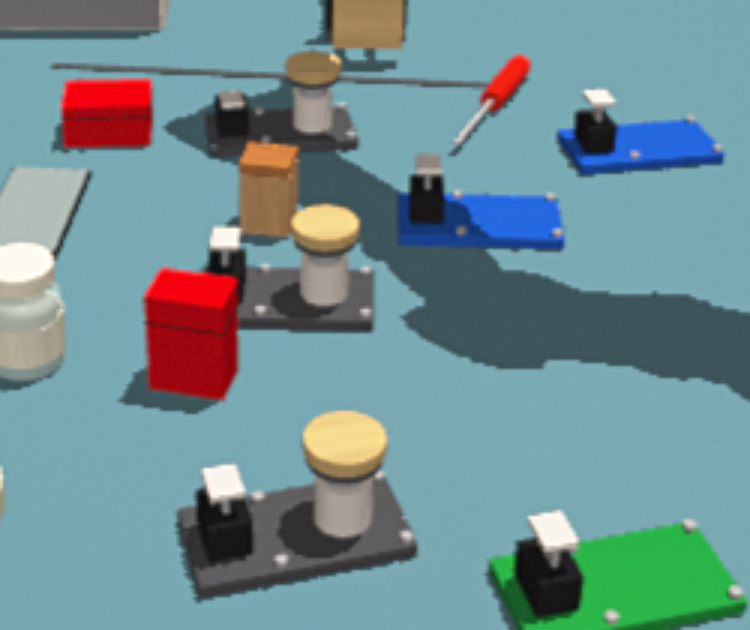

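The right tag lies flat on its block (crop 232,100). The left and middle tags are still up, and nothing has shifted.

```bash
python3 -c "
from station import bot
print(bot.get_obs()['contact_force']); print(bot.hand_in())"
```

```text
[0.25640661 0.0717899  0.2553261 ]
the job is handed in; nothing more can be done
None
```

The right unit has the tired spring. Its tag is now fully down, and the job was handed in shortly after 15.9 s, against the 51 s limit.

I pressed the pads left, then middle, then right. At 12–13 mm of travel they pushed back with:

| Pad | Force at 12–13 mm |
|---|---|
| Left | about 10.5 N |
| Middle | about 7.4 N |
| Right | about 3.7 N |

On the right pad, 3 mm more travel still read only 3.8 N. I then pushed the right tag until it bottomed on its block, with the fingertips at z = 0.047 m and about 29 N, and moved the arm clear.

**Last checks:**
- **Tags:** depth readings put the right tag's top at about 48 mm (47 mm is fully down). The left and middle tags are still up, at about 63 and 64 mm.
- **Surroundings:** the bystanders and look-alikes look the same as at the start in the final pictures.
- **Contact:** the force on the tool was about zero just before hand-in.

The middle pad gave about 7.5 mm at 4 N, slightly more than the 4–6 mm given for the firm pads. It was still clearly stiffer than the right one. No check failed.

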